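# Stow the keyed die in its slide-cover case

## Task

Put the steel die with the small square tab away in the wooden case: lower it gently, without dropping it, into the pocket cut to its shape until it lies flat on the pocket's floor, tab in the narrow slot. Then slide the case's cover fully shut over it. Leave the other two dies, the bangle and the jar where they are.

Things in the scene. Friction and masses are not known exactly. Their poses are not given: they have to be found in the camera images.
- die: Steel die lying flat: a block 40 mm (its x) by 60 mm (its y) by 18 mm high, with a tab 16 mm wide and 18 mm high standing out 16 mm from the middle of its -y end; a flat dark cross on top. About 0.36 kg. Origin: centre of the underside of the 40 x 60 mm block; z up.
- die_tab (a point): Point in the plane of the die's underside, on its centre line, 40 mm from the die's origin towards -y, inside the tab (which runs from 30 to 46 mm).
- case: Low wooden case fixed to the bench, 140 mm wide (its x, -70 to 70), 294 mm long (its y, -72 to 222). Origin: on the bench, under the centre of the pocket's wide part; z up. The side rails (120 mm apart) are 40 mm high, the wall at the -y end 37, the divider at y = 52 to 58 28 mm. A dark insert with the pocket, top 14 mm above the bench, fills y = -66 to 52; fixed punches lie in the rest.
- pocket (a point): Centre of the floor of the pocket's wide part, 8 mm above the bench, axes along the case's. The pocket is 6 mm deep: 44 mm (x) by 64 mm (y) about this point, plus a slot 20 mm wide going on from its -y end to y = -48; so 2 mm of play all round the die. The seated die has its axes along the case's and stands 12 mm out of the insert.
- slot (a point): Point on the pocket's floor in the narrow slot, 40 mm from point pocket towards the case's -y: the place of point die_tab when the die is seated.
- cover (a joint): Flat wooden cover 134 x 124 x 6 mm sliding in the case's grooves along the case's y, underside 30 mm above the bench (4 mm over a seated die). 0 = fully shut over the pocket, against the -y end wall (cover at y = -66 to 58); grows as it slides back to +y, up to 0.16 m. It starts far enough back to leave the pocket open. About 2 N moves it.
- cover_grip (a point): Centre of the dark grip bar on the cover: 50 mm long (case's x), 14 mm thick (case's y, the way it slides), standing from 36 to 56 mm above the bench; this point is 46 mm above the bench. Its y in the case's frame is the joint's value less 4 mm.
- plain_die: Another steel die, a plain block 40 x 72 x 18 mm without tab, to leave alone. Origin: centre of its underside.
- round_die: Another steel die, a disc 52 mm across and 18 mm high, to leave alone. Origin: centre of its underside.
- bangle: Loose steel bangle lying flat, 66 mm across, 12 mm high. Origin: centre of its underside.
- jar: Small amber glass jar, 48 mm across, 50 mm high. Origin: centre of its underside.
Not all that is in view belongs to the job. Leave any red or turquoise look-alike of the die alone.

How it is judged:
By the outcome, as a careful person would: the job done as asked, in the order asked, and still so for the second after the job is handed in, with the robot touching nothing.
It also fails if it takes over 48 s, if anything falls off the work surface, if the arm or the gripper's body presses on something with over 40 N, if the wrist force passes 120 N, or if a joint passes its speed limit or range.

## Robot

A 6-joint arm with a two-finger parallel gripper is mounted at the origin on the work surface. World frame = base frame: x ahead of the robot, y to its left, z up, the work surface at z = 0. Lengths are in m, angles in degrees, forces in N, time in s.
With the tool pointing down it reaches from about 0.35 to 0.875 m from the base axis. Payload 4.2 kg.
Tool frame: the origin (TCP) lies midway between the tips of the shut fingers; the grasp point (between the pads) lies 19 mm behind it; z points along the fingers, y is the line along which they close (so a half turn about z gives the same grasp; the last joint's range is limited). The gripper opens to 87 mm and grips with 3 to 60 N. Pads are 19 mm wide; open, the fingers measure 117 mm over their backs; the gripper's body (75 mm by 190 mm) begins 51 mm behind the grasp point.
Start: joints at [90.218, 22.042, 0.453, 0, -68.411, -14.817], TCP at [0.158, 0.605, 0.223] pointing down, gripper open.
Joint ranges: [-179.83, 179.83], [-69.29, 118.12], [-61.27, 80.66], [-181.25, 117.63], [-171.15, -9.14], [-177.46, 177.46]. Speed limits (degrees/s): [159.86, 159.86, 180, 180, 180, 180].

## Interface

Orientations are given as a 3x3 rotation matrix whose columns are the frame's x, y, z axes.
In Python, from station import * gives the robot as it stands.
- The arm moves only by the tool move_arm, never from a script. Its argument "targets" is text: rows parted by semicolons, each of 4 numbers parted by spaces: the shift along the world's x, y, z in units of 25 mm (1.0 is 25 mm), then the turn about the world's z in units of 5 degrees (1.0 is 5 degrees). In form: tx ty tz spin; .... A call has 1 to 10 rows; each row shifts and turns the commanded pose from where the row before left it; what a row does not reach is not made up. A row lasts 1/12 s, in which the tool goes at most 41.7 mm and 7.16 degrees, less where a joint would pass 70% of its speed; a pose out of reach is approached as far as the arm can. A call is refused whole if a number of a shift passes 1 or a number of a turn 1, either way. A call with a gripper value outside its range is refused whole. "gripper" is the finger opening in mm, from 0 to 87, set as the call begins (left out, the last holds). The fingers move at their own pace and stop on an object; the grip force is fixed at half the most. Time passes only in rows, so rows that do not move let the fingers close. It gives the time, the measured TCP pose, the force, the opening and the grip force at its end, in the units of the state.
- sense(): the state, without advancing time (a new reading comes with each control period).
- capture(name): name is "scene" or "top"; returns a dict with "image" (400x640x3 uint8, blue, green, red), "fx", "fy", "cx", "cy" (pixels), "world_from_camera" (4x4, takes a point from camera to world coordinates). Camera axes: x right, y up, looking along -z (the intrinsics and any distortion apply to the point x, -y, -z); pixel columns grow to the right and rows downward; lengths in m; the calibration is good to about 2 mm. A picture is of the moment at which its call begins. There is no depth.
- finish_job(): hands the job in; it is judged then, once.
The state is a dict: "time_s": time; "joints": joint angles; "joint_velocities": joint speeds; "effort": joint torques, N m; "tcp_pos": TCP position; "ee_rot": TCP orientation; "wrist_force": force on the tool from outside, world axes, zero at the start; "moment": the same for the moment, N m; "gripper_width": opening from 0.0 (shut) to 1.0 (fully open); "gripper_force": force on a finger pad.
Only numpy, scipy, OpenCV 4.12 (cv2) and the standard library are available. Lean on these libraries where they do the work, as an engineer would, in place of code of your own. Each camera call takes 0.05 s, during which the arm holds its last target. There are 200 camera calls.

## Working session

There is one attempt and no reset: what is moved stays moved. The work goes in short steps, Python scripts to look and compute and a tool call to move; the robot and the scene stay as the last step left them, time stands still between calls to the robot, and variables do not carry over. Pictures are saved under pics/ and viewed, at most 10 in all, crops included, and the job is handed in when it is done.

Besides the shell and the picture viewer there is one more tool, called after "Request:" as a command line: name --argument value ..., lists and objects as JSON in quotes. move_arm: Moves the arm, as the interface text tells. Its arguments: {"type":"object","properties":{"targets":{"type":"string"},"gripper":{"type":"number"}},"required":["targets"]}

```bash
mkdir -p pics; python3 - <<'E'
from station import *
import cv2
for n in("scene","top"):
    c=capture(n); cv2.imwrite(f"pics/{n}0.png",c["image"]); print(n,{k:v for k,v in c.items() if k!="image"})
s=sense(); print(s["tcp_pos"],s["ee_rot"],s["time_s"],s["gripper_width"])
E
```

```text
scene {'fx': 484.77505704338824, 'fy': 484.77505704338824, 'cx': 323.40473983317776, 'cy': 188.13509768677, 'world_from_camera': array([[ 0.35189476, -0.77669783,  0.52240842,  1.08689182],
       [ 0.93595401,  0.28441922, -0.20759529, -0.35626425],
       [ 0.01265581,  0.56200195,  0.82703908,  0.91336588],
       [ 0.        ,  0.        ,  0.        ,  1.        ]])}
top {'fx': 373.624329449436, 'fy': 373.624329449436, 'cx': 315.8073194621746, 'cy': 198.20667798499218, 'world_from_camera': array([[ 0.005943  ,  0.99379181, -0.11109693,  0.4723797 ],
       [-0.99962755,  0.00886331,  0.02581074, -0.13504519],
       [ 0.02663519,  0.11090216,  0.99347435,  0.80138113],
       [ 0.        ,  0.        ,  0.        ,  1.        ]])}
[0.15737931 0.60429735 0.22156535] [[ 9.67672251e-01 -2.52210758e-01 -3.85725976e-04]
 [-2.52211024e-01 -9.67670286e-01 -1.95344520e-03]
 [ 1.19424329e-04  1.98757906e-03 -9.99998018e-01]] 0.1 0.996868296158902
```

View pics/scene0.png

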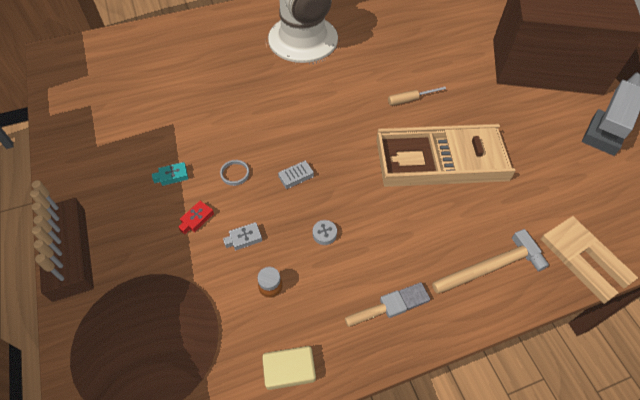

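View pics/top0.png

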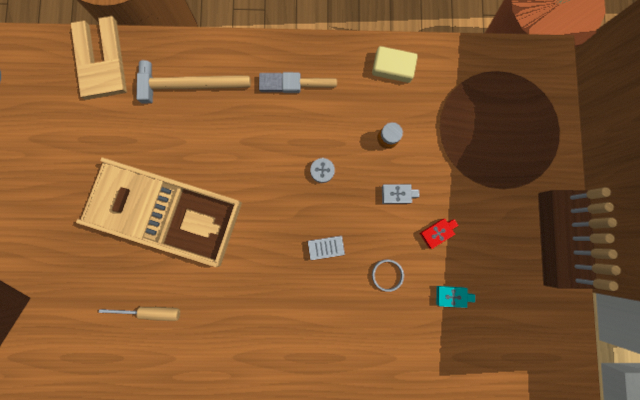

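The die is grey with a cross, at scene (245,235) and top (398,194), with its tab to the right (world −y). The case is at top (160,212), with its cover at the left end and the pocket slot pointing right. I'll enlarge both.

```bash
python3 - <<'E'
import cv2,numpy as np
t=cv2.imread("pics/top0.png"); s=cv2.imread("pics/scene0.png")
a=cv2.resize(t[150:275,70:250],None,fx=4.4,fy=4.4,interpolation=cv2.INTER_CUBIC) 
cv2.imwrite("pics/case_top.png",a)
def g(im,x,y,w,h,f): return cv2.resize(im[y:y+h,x:x+w],None,fx=f,fy=f,interpolation=cv2.INTER_CUBIC)
# die top: x 375-425,y175-215 x8 =400x320 ; die scene x 215-265,y 215-255 x8
b=np.hstack([g(t,375,175,50,40,8),g(s,218,215,50,40,8)])
cv2.imwrite("pics/die.png",b)
cv2.imwrite("pics/case_scene.png",g(s,370,115,150,80,5.3))
E
```

```text
(no output)
```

View pics/case_top.png

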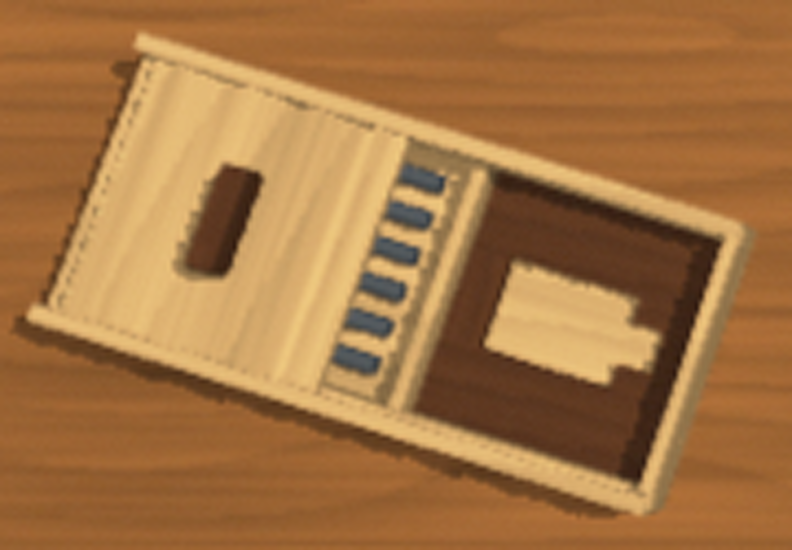

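View pics/die.png

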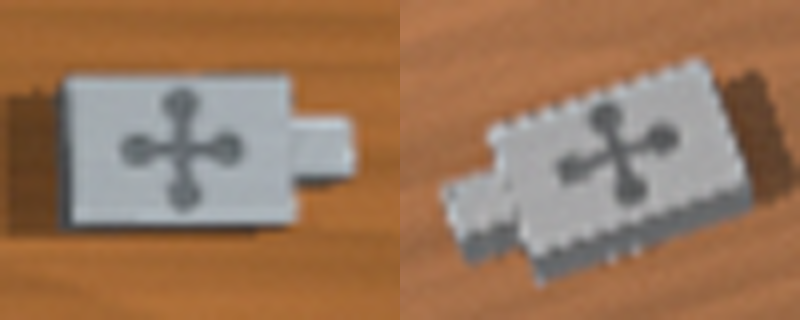

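View pics/case_scene.png

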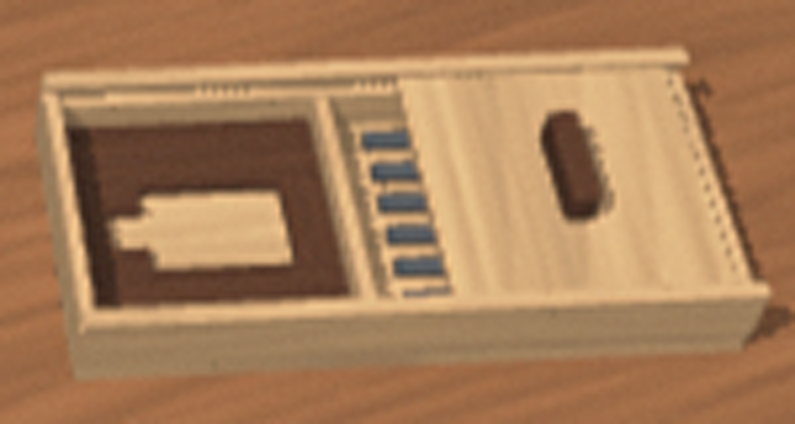

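```bash
cat > h.py <<'E'
import numpy as np
from scipy.optimize import least_squares
K=dict(scene=(484.775,323.405,188.135,np.array([[ 0.35189476,-0.77669783,0.52240842,1.08689182],[0.93595401,0.28441922,-0.20759529,-0.35626425],[0.01265581,0.56200195,0.82703908,0.91336588]])),
 top=(373.6243,315.8073,198.2067,np.array([[0.005943,0.99379181,-0.11109693,0.4723797],[-0.99962755,0.00886331,0.02581074,-0.13504519],[0.02663519,0.11090216,0.99347435,0.80138113]])))
def proj(cam,P):
    f,cx,cy,T=K[cam]; p=(np.atleast_2d(P)-T[:,3])@T[:,:3]
    return np.c_[cx-f*p[:,0]/p[:,2],cy+f*p[:,1]/p[:,2]]
def ray(cam,uv,z):
    f,cx,cy,T=K[cam]; d=T[:,:3]@np.array([(uv[0]-cx)/f,-(uv[1]-cy)/f,-1]); return T[:,3]+d*(z-T[2,3])/d[2]
def world(p,L):
    L=np.atleast_2d(L)/1000.; c,s=np.cos(p[2]),np.sin(p[2])
    return np.c_[p[0]+c*L[:,0]-s*L[:,1],p[1]+s*L[:,0]+c*L[:,1],L[:,2]]
def uncrop(px,s,o): return (np.array(px,float)+.5)/s-.5+np.array(o)
def fit(obs,p0):
    f=lambda p:np.concatenate([(proj(c,world(p,L))-uv).ravel() for c,L,uv in obs])
    r=least_squares(f,p0,loss="soft_l1"); return r.x,r.fun.reshape(-1,2)
E
python3 - <<'E'
from h import *
dL=[[20,30,18],[-20,30,18],[20,-30,18],[-20,-30,18],[8,-46,18],[-8,-46,18]]
dt=uncrop([[68,75],[68,226],[292,76],[298,222],[352,118],[355,178]],8,(375,175))
ds=uncrop([[348,185],[305,60],[137,250],[92,128],[65,235],[45,188]],8,(218,215))
cL=[[70,222,40],[-70,222,40],[70,-72,38],[-70,-72,38]]
pL=[[22,32,8],[-22,32,8],[22,-32,14],[-22,-32,14]]
ct=uncrop([[137,38],[28,312],[748,228],[650,512],[517,262],[485,345],[638,297],[608,384]],4.4,(70,150))
cs=uncrop([[770,290],[687,50],[80,330],[43,76],[293,264],[278,192],[155,270],[145,195]],5.3,(370,115))
for n,a,b,L,p0 in(("die",dt,ds,dL,[.48,-.3,0]),("case",ct,cs,cL+pL,[.4,.1,-.2])):
    for o in([("top",L,a)],[("scene",L,b)],[("top",L,a),("scene",L,b)]):
        p,r=fit(o,p0); print(n,o[0][0],len(o),p[:2].round(4),np.degrees(p[2]).round(2),np.abs(r).max().round(2)); 
    print(r.round(1).tolist())
R=np.array([[np.cos(p[2]),-np.sin(p[2])],[np.sin(p[2]),np.cos(p[2])]])
for uv in uncrop([[405,140],[320,385]],4.4,(70,150)): print("cover edge",(R.T@(ray("top",uv,.036)[:2]-p[:2])).round(4))
for uv in uncrop([[402,82],[452,292]],5.3,(370,115)): print("cover edge",(R.T@(ray("scene",uv,.036)[:2]-p[:2])).round(4))
for n,c,z in(("plain",(326,248),.018),("round",(322,170),.018),("jar",(392,132),.05),("bangle",(388,276),.012)): print(n,ray("top",c,z).round(3))
E
```

```text
die top 1 [ 0.5722 -0.3286] 0.81 0.44
die scene 1 [ 0.5737 -0.3256] 1.0 0.99
die top 2 [ 0.5727 -0.3273] 0.72 1.6
[[-0.7, -0.3], [-0.2, -0.4], [-0.7, -0.5], [-0.8, -0.1], [-0.6, -0.1], [-0.7, -0.2], [0.0, -0.5], [-0.2, -0.4], [-1.5, 0.6], [-1.0, -0.1], [-1.6, 0.1], [-1.1, -0.5]]
case top 1 [0.5067 0.0922] -16.91 2.0
case scene 1 [0.5067 0.0933] -16.96 1.15
case top 2 [0.5068 0.0926] -16.98 1.78
[[0.5, -1.3], [-0.1, 1.8], [-1.2, -1.5], [-1.4, 0.3], [-0.4, -0.8], [-0.2, 0.2], [0.3, 0.1], [0.2, 0.5], [0.3, 1.2], [-0.6, -0.3], [0.6, -0.1], [-0.4, 0.1], [0.2, 1.2], [-0.3, 0.1], [-0.5, -0.3], [-1.4, -1.0]]
cover edge [0.0593 0.0899]
cover edge [-0.059  0.088]
cover edge [-0.0601  0.091 ]
cover edge [0.0575 0.0882]
plain [ 0.456 -0.177  0.018]
round [ 0.621 -0.168  0.018]
jar [ 0.696 -0.312  0.05 ]
bangle [ 0.398 -0.307  0.012]
```

Request:
move_arm --targets "0.9 -0.8 0 -0.4;0.9 -0.9 0 -0.4;0.9 -1 0 -0.4;0.9 -1 0 -0.4;0.9 -1 0 -0.4;0.9 -1 0 -0.4;0.9 -1 0 -0.4;0.9 -1 0 -0.4;0.9 -1 0 -0.4;0.9 -1 0 -0.4" --gripper 87

```text
time_s: 0.93
tcp_pos: [0.3831, 0.3607, 0.2223]
ee_rot: [[0.822, -0.569, -0.001], [-0.569, -0.822, -0.001], [-0.0, 0.001, -1.0]]
wrist_force: [0.5, 0.3, -0.3]
gripper_width: 1.0
gripper_force: 0.0
```

Request:
move_arm --targets "0.5 -1 0 -0.4;0.5 -1 0 -0.4;0.5 -1 0 -0.4;0.5 -1 0 -0.4;0.5 -1 0 -0.4;0.5 -1 0 -0.4;0.5 -1 0 -0.4;0.5 -1 0 -0.4;0.5 -1 0 -0.4;0.5 -1 0 -0.4"

```text
time_s: 1.77
tcp_pos: [0.5076, 0.1109, 0.2222]
ee_rot: [[0.578, -0.816, -0.001], [-0.816, -0.578, -0.0], [-0.0, 0.001, -1.0]]
wrist_force: [0.1, 0.0, -0.1]
gripper_width: 0.999
gripper_force: 0.0
```

Request:
move_arm --targets "0.3 -1 0 -0.5;0.3 -1 0 -0.5;0.3 -1 0 -0.5;0.3 -1 0 -0.5;0.2 -1 0 -0.5;0.2 -1 0 -0.5;0.2 -1 0 -0.5;0.2 -1 0 -0.5;0.2 -1 0 -0.5;0.2 -1 0 -0.5"

```text
time_s: 2.6
tcp_pos: [0.5673, -0.1389, 0.222]
ee_rot: [[0.178, -0.984, -0.001], [-0.984, -0.178, 0.0], [-0.0, 0.001, -1.0]]
wrist_force: [0.5, 1.0, 0.1]
gripper_width: 1.003
gripper_force: 0.0
```

Request:
move_arm --targets "0.1 -1 0 -0.5;0.1 -1 0 -0.5;0 -1 0 -0.5;0 -1 -0.2 -0.4;0 -1 -0.4 0;0 -1 -0.6 0;0 -1 -0.8 0;0 -0.7 -1 0;0 0 -1 0;0 0 -1 0"

```text
time_s: 3.43
tcp_pos: [0.5717, -0.3314, 0.0956]
ee_rot: [[0.013, -1.0, -0.001], [-1.0, -0.013, 0.001], [-0.001, 0.001, -1.0]]
wrist_force: [0.7, 0.6, -0.8]
gripper_width: 1.003
gripper_force: 0.0
```

Request:
move_arm --targets "0 0 -1 0;0 0 -0.6 0;0 0 -0.3 0;0 0 0 0;0 0 0 0"

```text
time_s: 3.85
tcp_pos: [0.5728, -0.3304, 0.0503]
ee_rot: [[0.016, -1.0, -0.0], [-1.0, -0.016, -0.0], [0.0, 0.0, -1.0]]
wrist_force: [0.6, -0.7, 1.3]
gripper_width: 1.001
gripper_force: 0.0
```

```bash
python3 - <<'E'
from station import *
from h import *
import cv2
s=sense(); print(s["tcp_pos"].round(4),np.degrees(np.arctan2(-s["ee_rot"][1][1],-s["ee_rot"][0][1])).round(2))
c=capture("scene")["image"]; t=capture("top")["image"]
g=lambda im,x,y,w,h,f: cv2.resize(im[y:y+h,x:x+w],None,fx=f,fy=f,interpolation=cv2.INTER_CUBIC)
cv2.imwrite("pics/pre.png",np.hstack([g(t,355,150,80,80,5),g(c,205,190,80,80,5)]))
E
```

```text
[ 0.5728 -0.3304  0.0503] 0.92
```

View pics/pre.png

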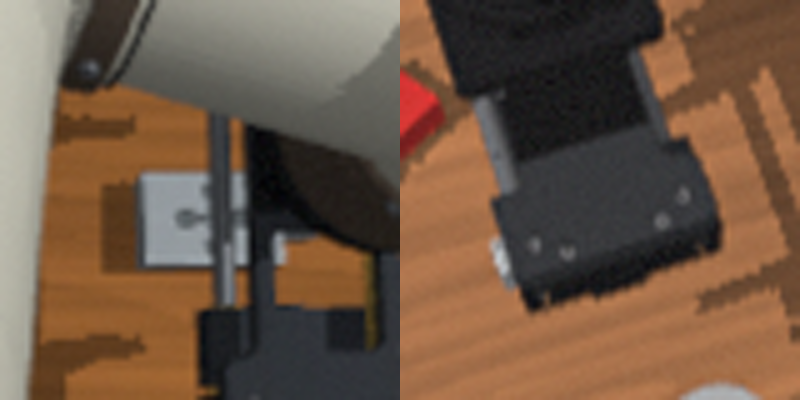

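The view shows the die between the open fingers: the tab is visible at top crop (280,250), and the near finger covers the scene view. I'll descend and grip.

Request:
move_arm --targets "0 0 -0.6 0;0 0 -0.6 0;0 0 -0.3 0;0 0 -0.2 0;0 0 0 0;0 0 0 0;0 0 0 0"

```text
time_s: 4.53
tcp_pos: [0.5732, -0.3305, 0.0086]
ee_rot: [[0.016, -1.0, 0.002], [-1.0, -0.016, -0.001], [0.001, -0.002, -1.0]]
wrist_force: [-0.1, -1.0, -0.4]
gripper_width: 0.999
gripper_force: 0.0
```

Request:
move_arm --targets "0 0 0 0;0 0 0 0;0 0 0 0;0 0 0 0;0 0 0 0;0 0 0 0;0 0 0 0;0 0 0 0;0 0 0 0;0 0 0 0" --gripper 25

```text
time_s: 5.37
tcp_pos: [0.5725, -0.3302, 0.0075]
ee_rot: [[0.016, -1.0, -0.0], [-1.0, -0.016, 0.0], [-0.0, 0.0, -1.0]]
wrist_force: [0.1, -0.4, 0.5]
gripper_width: 0.455
gripper_force: 30.0
```

Request:
move_arm --targets "0 0 0.3 0;0 0 0.6 0;0 0 0.8 0;0 0.3 0.8 0;0 0.7 0.5 0;-0.2 1 0 -0.3;-0.2 1 0 -0.3;-0.2 1 0 -0.3;-0.2 1 0 -0.3;-0.2 1 0 -0.3"

```text
time_s: 6.2
tcp_pos: [0.5463, -0.1789, 0.0822]
ee_rot: [[-0.117, -0.993, -0.002], [-0.993, 0.117, 0.001], [-0.0, 0.002, -1.0]]
wrist_force: [0.8, 0.4, -4.9]
gripper_width: 0.455
gripper_force: 30.0
```

Request:
move_arm --targets "-0.2 1 0 -0.3;-0.2 1 0 -0.3;-0.2 1 0 -0.3;-0.2 1 0 -0.3;-0.2 1 0 -0.3;-0.2 1 0 -0.3;-0.2 1 0 -0.3;-0.2 1 0 0;-0.1 1 0 0;0 1 0 0"

```text
time_s: 7.03
tcp_pos: [0.5034, 0.0707, 0.0824]
ee_rot: [[-0.294, -0.956, -0.002], [-0.956, 0.294, -0.0], [0.001, 0.002, -1.0]]
wrist_force: [-0.7, 0.0, -3.0]
gripper_width: 0.451
gripper_force: 30.0
```

Request:
move_arm --targets "0 0.6 0 0;0 0.2 0 0;0 0 0 0;0 0 0 0;0 0 0 0"

```text
time_s: 7.45
tcp_pos: [0.5045, 0.0889, 0.0823]
ee_rot: [[-0.295, -0.955, -0.001], [-0.955, 0.295, -0.0], [0.001, 0.001, -1.0]]
wrist_force: [-0.8, -0.4, -4.6]
gripper_width: 0.455
gripper_force: 30.0
```

```bash
python3 - <<'E'
from station import *
from h import *
import cv2
s=sense(); print(s["tcp_pos"].round(4),np.degrees(np.arctan2(-s["ee_rot"][1][1],-s["ee_rot"][0][1])).round(2))
c=capture("scene")["image"]; t=capture("top")["image"]
cv2.imwrite("pics/s3.png",c);cv2.imwrite("pics/t3.png",t)
g=lambda im,x,y,w,h,f: cv2.resize(im[y:y+h,x:x+w],None,fx=f,fy=f,interpolation=cv2.INTER_CUBIC)
cv2.imwrite("pics/mid.png",np.hstack([g(t,165,150,100,125,4),g(c,370,95,100,125,4)]))
E
```

```text
[0.5045 0.0889 0.0823] -17.16
```

View pics/mid.png

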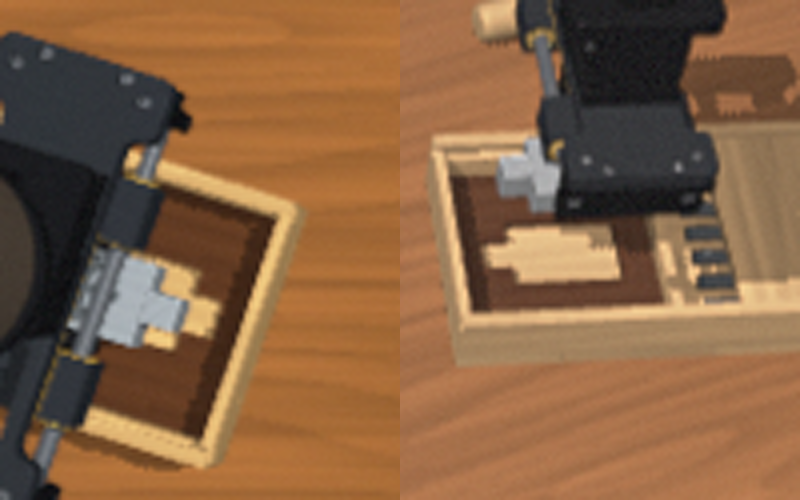

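The die is held level over the pocket with its tab towards the slot: tab end at top crop (183,318), slot end at (212,320). I'll lower it to just above the insert and measure again.

Request:
move_arm --targets "0.06 0.03 -0.6 0.03;0 0 -0.6 0;0 0 -0.5 0;0 0 -0.3 0;0 0 -0.1 0;0 0 0 0;0 0 0 0;0 0 0 0"

```text
time_s: 8.22
tcp_pos: [0.5072, 0.0907, 0.0308]
ee_rot: [[-0.291, -0.957, 0.002], [-0.957, 0.291, 0.001], [-0.001, -0.001, -1.0]]
wrist_force: [0.9, -0.4, -3.8]
gripper_width: 0.455
gripper_force: 30.0
```

```bash
python3 - <<'E'
from station import *
from h import *
import cv2
s=sense(); print(s["tcp_pos"].round(4),np.degrees(np.arctan2(-s["ee_rot"][1][1],-s["ee_rot"][0][1])).round(2))
c=capture("scene")["image"]; t=capture("top")["image"]
cv2.imwrite("pics/s4.png",c);cv2.imwrite("pics/t4.png",t)
g=lambda im,x,y,w,h,f: cv2.resize(im[y:y+h,x:x+w],None,fx=f,fy=f,interpolation=cv2.INTER_CUBIC)
cv2.imwrite("pics/low.png",np.hstack([g(t,180,190,50,60,8),g(c,380,125,50,60,8)]))
E
```

```text
[0.5072 0.0907 0.0308] -16.95
```

View pics/low.png

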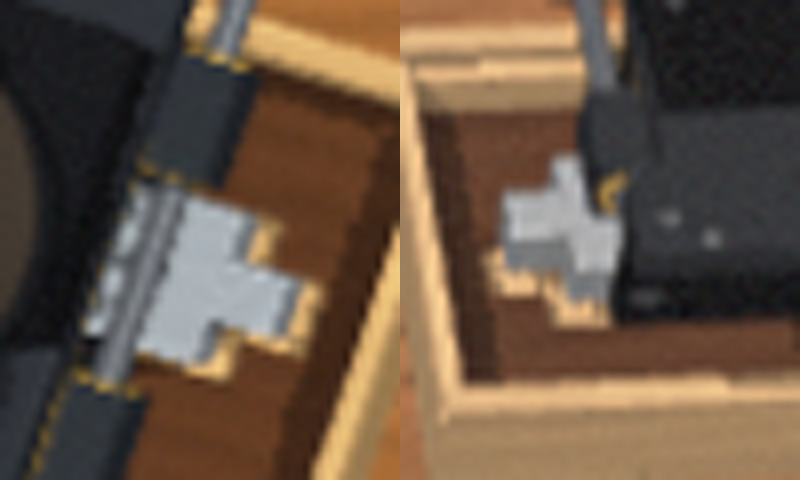

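```bash
cat > m.py <<'E'
from h import *
dT=([[20,-30],[8,-30],[8,-46],[-8,-46],[-8,-30],[-20,-30]],uncrop([[250,215],[238,262],[297,275],[280,335],[222,322],[200,362]],8,(180,190)))
pT=([[22,-32],[10,-48],[-10,-48],[-22,-32],[10,-32],[-10,-32]],uncrop([[282,225],[325,288],[303,355],[227,380],[262,268],[240,345]],8,(180,190)))
dS=([[-8,-46],[8,-46],[8,-30],[20,-30],[-8,-30],[-20,-30]],uncrop([[103,193],[107,240],[163,240],[175,272],[152,183],[150,158]],8,(380,125)))
pS=([[10,-48],[22,-32],[10,-32],[-10,-48]],uncrop([[108,292],[158,325],[145,290],[85,250]],8,(380,125)))
def P(cam,d,z): return fit([(cam,[a+[z] for a in d[0]],d[1])],[.507,.093,-.297])
ys=np.radians(-16.96);R=np.array([[np.cos(ys),-np.sin(ys)],[np.sin(ys),np.cos(ys)]])
for cam,d,p in(("top",dT,pT),("scene",dS,pS)):
    a,ra=P(cam,d,41);b,rb=P(cam,p,14)
    print(cam,"die",a[:2].round(4),np.degrees(a[2]).round(1),"pocket",b[:2].round(4),np.degrees(b[2]).round(1),"resid",abs(ra).max().round(2),abs(rb).max().round(2))
    print("  die-pocket in case frame, mm",(R.T@(a[:2]-b[:2])*1000).round(1), "with full-fit case", (R.T@(a[:2]-np.array([.5068,.0926]))*1000).round(1))
    # fixed-yaw corner mean
    f=lambda d,z:np.mean([ray(cam,uv,z/1000)[:2]-R@np.array(l)/1000 for l,uv in zip(*d)],0)
    print("  fixed yaw: ",f(d,41).round(4),f(p,14).round(4),(R.T@(f(d,41)-f(p,14))*1000).round(1))
E
python3 m.py
```

```text
top die [0.5074 0.0913] -15.1 pocket [0.5058 0.0931] -16.4 resid 0.53 0.68
  die-pocket in case frame, mm [ 2.1 -1.3] with full-fit case [ 1.  -1.1]
  fixed yaw:  [0.5085 0.091 ] [0.5062 0.093 ] [ 2.8 -1.3]
scene die [0.5084 0.0921] -16.1 pocket [0.5051 0.0948] -13.4 resid 1.1 1.27
  die-pocket in case frame, mm [ 3.9 -1.5] with full-fit case [1.7 0. ]
  fixed yaw:  [0.5088 0.0921] [0.5078 0.0947] [ 1.7 -2.3]
```

Request:
move_arm --targets "-0.03 0.04 -0.1 0;-0.03 0.03 -0.1 0;0 0 -0.09 0;0 0 0 0;0 0 0 0;0 0 0 0"

```text
time_s: 8.82
tcp_pos: [0.5051, 0.0923, 0.0228]
ee_rot: [[-0.291, -0.957, 0.0], [-0.957, 0.291, -0.0], [0.0, -0.0, -1.0]]
wrist_force: [0.0, -1.0, -3.5]
gripper_width: 0.452
gripper_force: 30.0
```

```bash
python3 - <<'E'
from station import *
from h import *
import cv2
s=sense(); print(s["tcp_pos"].round(4),np.degrees(np.arctan2(-s["ee_rot"][1][1],-s["ee_rot"][0][1])).round(2))
c=capture("scene")["image"]; t=capture("top")["image"]
cv2.imwrite("pics/s5.png",c);cv2.imwrite("pics/t5.png",t)
g=lambda im,x,y,w,h,f: cv2.resize(im[y:y+h,x:x+w],None,fx=f,fy=f,interpolation=cv2.INTER_CUBIC)
cv2.imwrite("pics/low2.png",np.hstack([g(t,190,205,33,40,12),g(c,385,140,33,40,12)]))
E
```

```text
[0.5051 0.0923 0.0228] -16.94
```

View pics/low2.png

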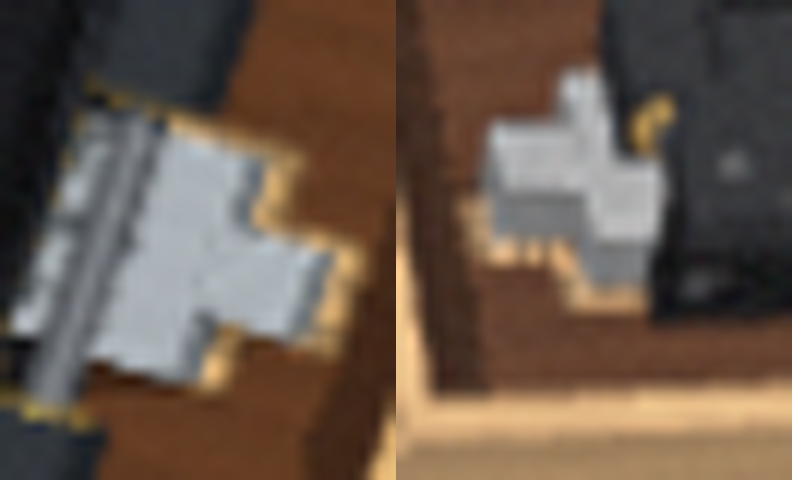

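```bash
cat > r.py <<'E'
from h import *
import cv2
from scipy.optimize import minimize
S=8
SH=lambda a,b,t0,t1,e:np.array([[a,b],[-a,b],[-a,t0],[-e,t0],[-e,t1],[e,t1],[e,t0],[a,t0]],float)
DIE=SH(20,30,-30,-46,8); POC=SH(22,32,-32,-48,10)
def mask(cam,p,xy,z,roi):
    uv=proj(cam,world(p,np.c_[xy,np.broadcast_to(z,len(xy))])); x,y,w,h=roi
    m=np.zeros((h*S,w*S),np.uint8); cv2.fillPoly(m,[np.round((uv-[x,y]+.5)*S*16-8).astype(np.int32)],1,shift=4); return m.astype(bool)
def labels(cam,roi,pp,dp=None,zb=0):
    L=np.zeros((roi[3]*S,roi[2]*S),int)
    o=mask(cam,pp,POC,14,roi); f=mask(cam,pp,POC,8,roi); L[o]=1; L[o&f]=2
    if dp is not None:
        cp=K[cam][3][:2,3]
        for i in range(8):
            a,b=DIE[i],DIE[(i+1)%8]; q=mask(cam,dp,np.array([a,b,b,a]),np.array([zb,zb,zb+18,zb+18]),roi)
            L[q]=3 if abs(a[1]-b[1])<1e-6 else 4
        L[mask(cam,dp,DIE,zb+18,roi)]=5
    return L
def err(img,L,valid):
    n=L.max()+1; h,w=img.shape[:2]
    A=np.stack([cv2.resize((L==k).astype(np.float32),(w,h),interpolation=cv2.INTER_AREA) for k in range(n)],-1)[valid]
    B=img[valid].astype(float); W=np.ones(len(B))
    for _ in range(3):
        C=np.linalg.lstsq(A*W[:,None],B*W[:,None],rcond=None)[0]; r=np.linalg.norm(A@C-B,axis=1); W=1/np.sqrt(1+(r/25)**2)
    return np.minimum(r,60).mean()
def opt(f,x0,step):
    return minimize(f,x0,method="Nelder-Mead",options=dict(initial_simplex=np.vstack([x0]+[np.array(x0)+np.eye(len(x0))[i]*step[i] for i in range(len(x0))]),xatol=1e-5,fatol=1e-4,maxiter=150))
def poly_valid(roi,pts):
    m=np.zeros((roi[3],roi[2]),np.uint8); cv2.fillPoly(m,[np.array(pts,np.int32)],1); return m.astype(bool)
E
cat > f.py <<'E'
from r import *
Y=np.radians(-16.95); poc={}
R=np.array([[np.cos(Y),-np.sin(Y)],[np.sin(Y),np.cos(Y)]])
for cam,fn,roi in(("top","top0",(176,203,48,40)),("scene","scene0",(388,146,44,26))):
    im=cv2.imread(f"pics/{fn}.png")[roi[1]:roi[1]+roi[3],roi[0]:roi[0]+roi[2]]
    # restrict to a band about the pocket
    v=cv2.resize(mask(cam,[.5068,.0926,Y],POC*1.22,14,roi).astype(np.uint8),roi[2:],interpolation=cv2.INTER_AREA)>0
    r=opt(lambda p:err(im,labels(cam,roi,p),v),[.5068,.0926,Y],[.003,.003,.03]); poc[cam]=r.x
    print(cam,"pocket",r.x[:2].round(4),np.degrees(r.x[2]).round(2),round(r.fun,2))
# die in hand: valid areas free of the gripper (original pixels), from the 12x crop
roiT=(190,205,33,40); vT=poly_valid(roiT,[(14,11),(25,11),(31,20),(28,31),(15,33),(8,31)])
roiS=(385,140,33,40); vS=poly_valid(roiS,[(7,9),(13,5),(16,6),(18,13),(21,15),(20,26),(6,25)])
for cam,fn,roi,v in(("top","t5",roiT,vT),("scene","s5",roiS,vS)):
    im=cv2.imread(f"pics/{fn}.png")[roi[1]:roi[1]+roi[3],roi[0]:roi[0]+roi[2]]
    for zb in(15.3,):
        r=opt(lambda p:err(im,labels(cam,roi,poc[cam],[p[0],p[1],Y],zb),v),[.506,.093],[.003,.003])
        print(cam,zb,"die",r.x.round(4),round(r.fun,2),"rel case mm",(R.T@(r.x-poc[cam][:2])*1000).round(1))
E
python3 f.py
```

```text
top pocket [0.5061 0.0931] -16.91 12.02
scene pocket [0.5066 0.0932] -16.68 11.33
top 15.3 die [0.5067 0.095 ] 12.72 rel case mm [-0.1  2. ]
scene 15.3 die [0.5071 0.0949] 14.07 rel case mm [0.  1.8]
```

Request:
move_arm --targets "-0.02 -0.07 0 0;0 0 0 0;0 0 0 0;0 0 -0.05 0;0 0 -0.05 0;0 0 0 0;0 0 0 0"

```text
time_s: 9.5
tcp_pos: [0.5044, 0.0905, 0.0201]
ee_rot: [[-0.292, -0.957, -0.0], [-0.957, 0.292, -0.0], [0.0, 0.0, -1.0]]
wrist_force: [0.2, -1.2, -4.4]
gripper_width: 0.454
gripper_force: 30.0
```

Request:
move_arm --targets "0 0 -0.04 0;0 0 -0.04 0;0 0 -0.04 0;0 0 0 0;0 0 0 0;0 0 0 0"

```text
time_s: 10.0
tcp_pos: [0.5045, 0.0906, 0.0173]
ee_rot: [[-0.292, -0.957, 0.0], [-0.957, 0.292, -0.0], [-0.0, -0.0, -1.0]]
wrist_force: [0.5, -0.2, -3.1]
gripper_width: 0.454
gripper_force: 30.0
```

Request:
move_arm --targets "0 0 -0.04 0;0 0 -0.02 0;0 0 0 0;0 0 0 0;0 0 0 0"

```text
time_s: 10.42
tcp_pos: [0.5045, 0.0905, 0.0158]
ee_rot: [[-0.292, -0.957, -0.0], [-0.957, 0.292, 0.0], [-0.0, 0.0, -1.0]]
wrist_force: [0.3, 0.5, -2.9]
gripper_width: 0.457
gripper_force: 30.0
```

Request:
move_arm --targets "0 0 -0.02 0;0 0 0 0;0 0 0 0;0 0 0 0"

```text
time_s: 10.75
tcp_pos: [0.5046, 0.0906, 0.0155]
ee_rot: [[-0.291, -0.957, 0.0], [-0.957, 0.291, 0.0], [-0.0, -0.0, -1.0]]
wrist_force: [-0.8, 0.3, -1.8]
gripper_width: 0.457
gripper_force: 30.0
```

Nearly in contact (force −4 → −1.8 N). One more small step.

Request:
move_arm --targets "0 0 -0.02 0;0 0 -0.02 0;0 0 0 0;0 0 0 0;0 0 0 0"

```text
time_s: 11.17
tcp_pos: [0.5046, 0.0906, 0.0154]
ee_rot: [[-0.291, -0.957, 0.001], [-0.957, 0.291, 0.0], [-0.0, -0.0, -1.0]]
wrist_force: [-3.1, -0.5, 6.7]
gripper_width: 0.454
gripper_force: 30.0
```

Request:
move_arm --targets "0 0 0 0;0 0 0 0;0 0 0 0;0 0 0 0;0 0 0 0" --gripper 58

```text
time_s: 11.58
tcp_pos: [0.5052, 0.0908, 0.0145]
ee_rot: [[-0.291, -0.957, 0.001], [-0.957, 0.291, 0.0], [-0.001, -0.001, -1.0]]
wrist_force: [1.3, 0.9, 1.8]
gripper_width: 0.651
gripper_force: 0.5
```

Request:
move_arm --targets "0 0 0.1 0;0 0 0.3 0;0 0 0.6 0;0 0 1 0;0 0 1 0;0 0 1 0;0 0 1 0;0 0 0 0;0 0 0 0"

```text
time_s: 12.33
tcp_pos: [0.5052, 0.091, 0.1413]
ee_rot: [[-0.292, -0.957, 0.004], [-0.957, 0.292, 0.002], [-0.003, -0.003, -1.0]]
wrist_force: [-0.4, -0.0, -0.2]
gripper_width: 0.669
gripper_force: 0.0
```

Request:
move_arm --targets "0.3 0.9 0 0;0.3 1 0 0;0.3 1 0 0;0.3 1 0 0;0.3 1 0 0;0.3 1 0 0;0.3 1 0 0;0.2 0.46 0 0;0 0 0 0;0 0 0 0" --gripper 0

```text
time_s: 13.17
tcp_pos: [0.5612, 0.2742, 0.1379]
ee_rot: [[-0.291, -0.957, -0.003], [-0.957, 0.291, -0.002], [0.002, 0.002, -1.0]]
wrist_force: [-0.2, 0.3, -0.2]
gripper_width: 0.031
gripper_force: 0.0
```

```bash
cat > chk.py <<'E'
from r import *
from station import *
import sys
Y=np.radians(-16.95);R=np.array([[np.cos(Y),-np.sin(Y)],[np.sin(Y),np.cos(Y)]])
s=sense(); print(s["tcp_pos"].round(4),"case frame",(R.T@(s["tcp_pos"][:2]-[.5064,.0931])).round(4),s["wrist_force"].round(1))
im={n:capture(n)["image"] for n in("top","scene")}
cv2.imwrite("pics/t6.png",im["top"]);cv2.imwrite("pics/s6.png",im["scene"])
for cam,roi,pp in(("top",(176,203,48,40),[.5061,.0931,Y]),("scene",(388,140,44,32),[.5066,.0932,Y])):
    i=im[cam][roi[1]:roi[1]+roi[3],roi[0]:roi[0]+roi[2]]
    v=cv2.resize(mask(cam,pp,POC*1.22,14,roi).astype(np.uint8),roi[2:],interpolation=cv2.INTER_AREA)>0
    for zb in(8,12):
        r=opt(lambda p:err(i,labels(cam,roi,pp,[p[0],p[1],p[2]],zb),v),[pp[0],pp[1],Y],[.002,.002,.03])
        print(cam,zb,"rel mm",(R.T@(r.x[:2]-pp[:2])*1000).round(1),np.degrees(r.x[2]).round(1),round(r.fun,2))
g=lambda im,x,y,w,h,f: cv2.resize(im[y:y+h,x:x+w],None,fx=f,fy=f,interpolation=cv2.INTER_CUBIC)
cv2.imwrite("pics/seat.png",np.hstack([g(im["top"],85,165,160,120,2.5),g(im["scene"],375,90,160,120,2.5)]))
E
python3 chk.py
```

```text
[0.5612 0.2742 0.1379] case frame [-0.0004  0.1892] [-0.2  0.3 -0.2]
top 8 rel mm [-0.2 -0.6] -16.6 16.58
top 12 rel mm [ 0.1 -1.9] -16.5 16.79
scene 8 rel mm [-1.6 -0.5] -16.0 16.28
scene 12 rel mm [ 1.7 -1.8] -15.2 16.74
```

View pics/seat.png

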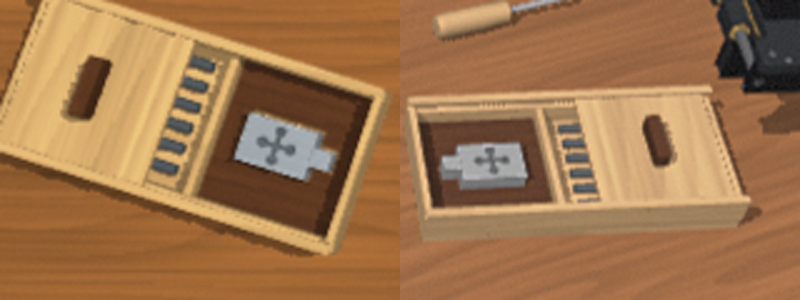

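The die lies in the pocket with its tab in the slot: die at top crop (278,145), tab at (322,160). The grip bar is at (88,88) in the same crop. Next I'll lower the shut fingers behind the bar and push.

Request:
move_arm --targets "0 0 -0.8 0;0 0 -1 0;0 0 -1 0;0 0 -0.7 0;0 0 -0.3 0;0 0 0 0;0 0 0 0"

```text
time_s: 13.85
tcp_pos: [0.5624, 0.2741, 0.045]
ee_rot: [[-0.292, -0.956, 0.001], [-0.956, 0.292, -0.0], [-0.0, -0.001, -1.0]]
wrist_force: [0.3, -0.3, 0.5]
gripper_width: 0.009
gripper_force: 0.0
```

Request:
move_arm --targets "-0.06 -0.19 0 0;-0.06 -0.19 0 0;-0.06 -0.19 0 0;-0.06 -0.19 0 0;-0.06 -0.19 0 0;-0.06 -0.19 0 0;-0.06 -0.19 0 0;-0.06 -0.19 0 0"

```text
time_s: 14.52
tcp_pos: [0.5504, 0.2366, 0.0448]
ee_rot: [[-0.291, -0.957, 0.002], [-0.957, 0.291, 0.001], [-0.001, -0.001, -1.0]]
wrist_force: [0.9, 1.5, 1.5]
gripper_width: 0.006
gripper_force: 0.8
```

Request:
move_arm --targets "-0.12 -0.38 0 0;-0.12 -0.38 0 0;-0.11 -0.38 0 0;-0.12 -0.38 0 0;-0.11 -0.38 0 0;-0.12 -0.38 0 0;-0.11 -0.38 0 0;-0.12 -0.38 0 0;-0.11 -0.38 0 0;-0.12 -0.38 0 0"

```text
time_s: 15.35
tcp_pos: [0.5207, 0.1406, 0.0443]
ee_rot: [[-0.292, -0.957, 0.0], [-0.957, 0.292, 0.0], [-0.0, -0.0, -1.0]]
wrist_force: [1.6, 0.9, 0.9]
gripper_width: 0.007
gripper_force: 0.9
```

Request:
move_arm --targets "-0.06 -0.19 0 0;-0.06 -0.19 0 0;-0.06 -0.19 0 0;-0.06 -0.19 0 0;-0.05 -0.17 0 0;0 0 0 0"

```text
time_s: 15.85
tcp_pos: [0.5129, 0.1173, 0.044]
ee_rot: [[-0.292, -0.956, -0.002], [-0.956, 0.292, -0.001], [0.001, 0.001, -1.0]]
wrist_force: [0.3, -0.1, 0.5]
gripper_width: 0.004
gripper_force: 0.0
```

Request:
move_arm --targets "-0.02 -0.08 0 0;-0.02 -0.08 0 0;-0.03 -0.08 0 0;-0.02 -0.08 0 0;0 0 0 0"

```text
time_s: 16.27
tcp_pos: [0.511, 0.1098, 0.0441]
ee_rot: [[-0.292, -0.957, -0.001], [-0.957, 0.292, -0.001], [0.001, 0.001, -1.0]]
wrist_force: [-0.7, 0.2, -0.8]
gripper_width: 0.003
gripper_force: 0.0
```

Request:
move_arm --targets "-0.01 -0.04 0 0;-0.01 -0.04 0 0;-0.01 -0.04 0 0;0 0 0 0"

```text
time_s: 16.6
tcp_pos: [0.5107, 0.1071, 0.0443]
ee_rot: [[-0.292, -0.957, -0.0], [-0.957, 0.292, -0.0], [0.0, 0.0, -1.0]]
wrist_force: [-0.9, 1.6, 0.2]
gripper_width: 0.003
gripper_force: 0.3
```

Request:
move_arm --targets "-0.01 -0.04 0 0;-0.01 -0.04 0 0;-0.01 -0.04 0 0;0 0 0 0"

```text
time_s: 16.93
tcp_pos: [0.5106, 0.1061, 0.0444]
ee_rot: [[-0.292, -0.956, 0.002], [-0.956, 0.292, 0.003], [-0.004, -0.001, -1.0]]
wrist_force: [-1.5, 7.7, -1.3]
gripper_width: 0.003
gripper_force: 3.7
```

Request:
move_arm --targets "-0.01 -0.03 0 0;-0.01 -0.03 0 0;0 0 0 0;0 0 0 0"

```text
time_s: 17.27
tcp_pos: [0.5106, 0.106, 0.0445]
ee_rot: [[-0.292, -0.957, 0.004], [-0.956, 0.292, 0.005], [-0.006, -0.002, -1.0]]
wrist_force: [-2.8, 13.2, -1.7]
gripper_width: 0.007
gripper_force: 5.7
```

Request:
move_arm --targets "0.05 0.15 0 0;0.1 0.35 0 0;0.1 0.35 0 0;0 0 0 0;0 0 0.6 0;0 0 1 0;0 0 1 0;0.3 0.9 1 0;0.3 1 1 0;0.3 1 0 0"

```text
time_s: 18.1
tcp_pos: [0.5415, 0.1982, 0.1655]
ee_rot: [[-0.291, -0.957, 0.01], [-0.957, 0.291, 0.004], [-0.007, -0.008, -1.0]]
wrist_force: [0.9, -0.1, 0.5]
gripper_width: 0.005
gripper_force: 0.0
```

Request:
move_arm --targets "0.3 1 0 0;0.3 1 0 0;0.3 1 0 0;0.3 1 0 0;0.3 1 0 0;0 0 0 0;0 0 0 0"

```text
time_s: 18.68
tcp_pos: [0.5755, 0.3222, 0.1583]
ee_rot: [[-0.29, -0.957, -0.001], [-0.957, 0.29, -0.001], [0.001, 0.001, -1.0]]
wrist_force: [-0.6, -0.4, 1.0]
gripper_width: 0.007
gripper_force: 0.0
```

```bash
python3 - <<'E'
from station import *
from h import *
import cv2
Y=np.radians(-16.95);R=np.array([[np.cos(Y),-np.sin(Y)],[np.sin(Y),np.cos(Y)]])
s=sense(); print(s["tcp_pos"].round(3))
t=capture("top")["image"]; c=capture("scene")["image"]; cv2.imwrite("pics/t7.png",t); cv2.imwrite("pics/s7.png",c)
# bar = dark-brown pixels inside the case; rectify top of bar plane (z=56), 1 px = 1 mm, case frame
for n,im in(("top",t),("scene",c)):
    q=np.array([[-60,-60],[60,-60],[60,60],[-60,60]],float)
    uv=proj(n,world([.5064,.0931,Y],np.c_[q,[56]*4])).astype(np.float32)
    M=cv2.getPerspectiveTransform(uv,(q+60).astype(np.float32)); w=cv2.warpPerspective(im,M,(121,121))
    m=w.max(2)<120; ys,xs=np.where(m); print(n,"dark n",m.sum(),"x",np.percentile(xs,[2,98])-60,"y",np.percentile(ys,[2,98])-60)
# other objects moved?
o=cv2.imread("pics/top0.png"); d=np.abs(o.astype(int)-t).max(2)>60
print("changed px near others", d[110:300,300:380].sum(), d[110:160,375:410].sum(), d[255:300,365:480].sum())
E
```

```text
[0.576 0.322 0.158]
top dark n 1034 x [-41.  44.] y [-15.  60.]
scene dark n 1069 x [-19.    51.48] y [-15.  60.]
changed px near others 0 0 0
```

```bash
python3 -c "
from station import *
print(finish_job())"
```

```text
the job is handed in; nothing more can be done
None
```

The die with the tab is flat in its pocket, tab in the slot, and I pushed the cover shut until it hit its stop; I left everything else alone and handed the job in at about 19 s, with no verdict returned.

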